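# Move the wood specimens on by one instrument

### The job

Three wood specimens stand on three instruments and each must move on: the round branch piece from the balance to the scanner, the half-round piece from the scanner to the granite plate, and the rectangular block from the granite plate to the balance. There is room for only one in the middle of each, so park one on the empty cork-topped board meanwhile; never lay a specimen on the bare bench. Set each down gently, upright and in the middle of its pan, window or plate without dropping it, and leave the knife, caliper and sample slip alone.

Things in the scene. Friction and masses are not known exactly. Their poses are not given: they have to be found in the camera images.
- round_center (a point): Whole round branch piece with dark bark and ringed sawn ends: cylinder 52 mm in diameter, 60 mm high, 65 to 130 g. Loose; stands upright on its sawn end; origin at its centre, half-way up; z is up along the grain. Starts on the balance pan.
- half_center (a point): Half-round (split) branch piece, D-shaped from above, bark on the round side: 54 mm high, 68 mm wide along its y, 34 mm thick along its x; 50 to 100 g. Loose; stands upright on its sawn end; origin at its centre, half-way up; z is up along the grain. The split flat face is at x = -17 mm, the crown of the round side at x = +17 mm. Grip it across the thickness (along x), at the middle of its width. Starts on the scanner.
- block_center (a point): Rectangular sawn block of brown wood: 64 mm along its x, 42 mm along its y, 50 mm high; 65 to 130 g. Loose; stands upright on its sawn end; origin at its centre, half-way up; z is up along the grain. Starts on the granite plate.
- pan (a point): Centre of the top face of the laboratory balance's round steel pan (120 mm in diameter, 60 mm above the bench; nothing around it is higher). z up. The grey-white case (150 mm wide along y) reaches from x = -135 mm (sloping display, keys) to x = +70 mm of this point. Fixed to the bench.
- window (a point): Centre of the scanner's round glass window, in a flat black bezel 100 mm in diameter on top of a low aluminium case; the bezel's top is 55 mm above the bench and is what a specimen stands on. z up. The case (130 mm wide along y) reaches from x = -117 mm to x = +85 mm of this point. Fixed to the bench.
- plate_top (a point): Centre of the top face of the dark granite surface plate, 105 mm along x, 155 mm along y, 40 mm above the bench. z up. Fixed to the bench.
- cork_top (a point): Centre of the cork inlay (100 mm along x, 140 mm along y) on a pale wooden board of 125 x 165 mm; its top is 24 mm above the bench. z up. Empty at the start: the parking place. Fixed to the bench.
- knife: Bystander: black and grey snap-off knife with the blade drawn in, lying flat, 18 mm along x, 158 mm along y, 18 mm high. Origin under its middle. Leave alone.
- caliper: Bystander: digital caliper with black display head lying flat, 215 mm along y, jaws to +x (about 95 mm over all), 15 mm high. Origin under its middle. Leave alone.
- slip: Bystander: flat pale sample slip with a hanging hole, 70 mm along x, 145 mm along y, 12 mm thick. Origin under its middle. Leave alone.
Mind the look-alikes: they are no part of the job. What is shaped like the part that bears round_center but green, pink or turquoise is not meant.

How it is judged:
By the outcome, as a careful person would: the job done as asked, in the order asked, and still so for the second after the job is handed in, with the robot touching nothing.
It also fails if it takes over 112 s, if anything falls off the work surface, if the arm or the gripper's body presses on something with over 40 N, if the wrist force passes 120 N, or if a joint passes its speed limit or range.

### The arm

A 6-joint arm with a two-finger parallel gripper is mounted at the origin on the work surface. World frame = base frame: x ahead of the robot, y to its left, z up, the work surface at z = 0. Lengths are in m, angles in rad, forces in N, time in s.
With the tool pointing down it reaches from about 0.25 to 0.775 m from the base axis. Payload 4 kg.
Tool frame: the origin (TCP) lies on the centre line of the jaws, within the pads' length; the fingertips stand 14 mm ahead of it and the grasp point (between the pads) lies 5 mm behind it (robot.tcp_to_tips is the distance from the TCP to the fingertips, in m); z points along the fingers, y is the line along which they close (so a half turn about z gives the same grasp; the last joint's range is limited). The gripper opens to 94 mm and grips with 3 to 60 N. Pads are 16 mm wide; open, the fingers measure 119 mm over their backs; the gripper's body (75 mm by 177 mm) begins 78 mm behind the grasp point.
Start: joints at [1.002, 0.087, 1.371, -0, 1.684, -0.103], TCP at [0.247, 0.491, 0.22] pointing down, gripper open.
Joint ranges: [-3.1, 3.1], [-0.76, 2.03], [0.27, 2.55], [-1.08, 4.22], [0.17, 2.65], [-2.57, 2.57]. Speed limits (rad/s): [2.79, 2.79, 3.14, 3.14, 3.14, 3.14].

### API

Orientations are given as [roll, pitch, yaw] about the fixed x, y, z axes, in that order (R = Rz(yaw) Ry(pitch) Rx(roll)).
In Python, from bench import robot gives the robot as it stands.
- The arm moves only by the tool carry_out, never from a script. Its argument "increments" is a list of rows, each a list of 3 entries, a list of its own where there are three numbers: the closure in counts, from 0 (fully open) to 255 (shut), then the shift along the tool's x, y, z in mm, then the turn about the tool's z in degrees. In form: [[fingers, [dx, dy, dz], twist], ...]. A call has 1 to 8 rows; each row shifts and turns the commanded pose from where the row before left it, along the tool's axes as they then stand; what a row does not reach is not made up. A row lasts 1/10 s, in which the tool goes at most 50 mm and 8.59 degrees, less where a joint would pass 70% of its speed; a pose out of reach is approached as far as the arm can. A call with a gripper value outside its range is refused whole. The fingers move at their own pace and stop on an object; the grip force is fixed at half the most. Time passes only in rows, so rows that do not move let the fingers close. It gives the time, the measured TCP pose, the force, the opening and the grip force at its end, in the units of the state.
- robot.get_obs(): the state, without advancing time (a new reading comes with each control period).
- robot.snapshot(name): name is "scene" or "side" or "wrist"; returns the picture (400x640x3 uint8, blue, green, red); there is no depth.
- robot.get_calibration(name): a dict with "vfov" (degrees; the focal length in pixels is half the picture's height over the tangent of half this angle, whatever the lens; pixels are square), "cx", "cy" (the principal point, pixels), "T" (4x4, takes a point from camera to world coordinates). Camera axes: x right, y down, z forward; pixel columns grow to the right and rows downward; lengths in m; the calibration is good to about 2 mm. The wrist camera is an equidistant fisheye: a pixel r from the principal point sees the ray r / f radians off the axis. A picture is of the moment at which its call begins: read the wrist's pose just before it. get_calibration takes no time and is no camera call; for the wrist camera it gives the pose at the moment of the call.
- robot.close_job(): hands the job in; it is judged then, once.
The state is a dict: "time": time; "joint_positions": joint angles; "qvel": joint speeds; "joint_torque": joint torques, N m; "tool_pos": TCP position; "ee_rot": TCP orientation; "wrist_force": force on the tool from outside, world axes, zero at the start; "wrist_torque": the same for the moment, N m; "width": finger opening in m; "finger_force": force on a finger pad.
Only numpy, scipy, OpenCV 4.12 (cv2) and the standard library are available. Lean on these libraries where they do the work, as an engineer would, in place of code of your own. Each camera call takes 0.05 s, during which the arm holds its last target. There are 200 camera calls.

## Working session

There is one attempt and no reset: what is moved stays moved. The work goes in short steps, Python scripts to look and compute and a tool call to move; the robot and the scene stay as the last step left them, time stands still between calls to the robot, and variables do not carry over. Pictures are saved under pics/ and viewed, at most 14 in all, crops included, and the job is handed in when it is done.

Besides the shell and the picture viewer there is one more tool, called after "Emit:" as a command line: name --argument value ..., lists and objects as JSON in quotes. carry_out: Moves the arm, as the interface text tells. Its arguments: {"type":"object","properties":{"increments":{"type":"array","items":{"type":"array"}}},"required":["increments"]}

```bash
mkdir -p pics; ls; python3 - <<'E'
from bench import robot
import cv2,numpy as np
for n in("scene","side","wrist"):
    c=robot.get_calibration(n);print(n,c['vfov'],c['cx'],c['cy'],np.round(c['T'],3).tolist())
    cv2.imwrite(f"pics/{n}0.png",robot.snapshot(n))
print({k:np.round(v,3).tolist() for k,v in robot.get_obs().items()})
E
```

```text
pics
scene 47.53886206489082 320.9491917307646 194.6750746073122 [[0.869, 0.431, -0.244, 0.912], [0.495, -0.746, 0.446, -0.545], [0.011, -0.508, -0.861, 1.133], [0.0, 0.0, 0.0, 1.0]]
side 56.075022092365415 319.03349221124734 199.95630636004168 [[-0.918, -0.258, 0.301, 0.359], [-0.397, 0.586, -0.706, 0.661], [0.006, -0.768, -0.64, 0.667], [0.0, 0.0, 0.0, 1.0]]
wrist 65.70646984690485 315.52318086578987 206.5221344321819 [[0.448, 0.858, 0.25, 0.173], [0.894, -0.429, -0.128, 0.528], [-0.003, 0.281, -0.96, 0.384], [0.0, 0.0, 0.0, 1.0]]
{'time': 0.15, 'joint_positions': [1.002, 0.088, 1.372, 0.0, 1.684, -0.103], 'qvel': [-0.0, -0.002, -0.005, -0.0, -0.001, 0.001], 'joint_torque': [0.0, -34.064, -30.279, 0.072, 0.031, -0.0], 'tool_pos': [0.247, 0.491, 0.219], 'ee_rot': [-3.14, -0.0, 2.676], 'wrist_force': [0.652, 0.478, -0.176], 'wrist_torque': [-0.038, -0.024, -0.074], 'finger_force': 0.0, 'width': 0.094}
```

View pics/scene0.png

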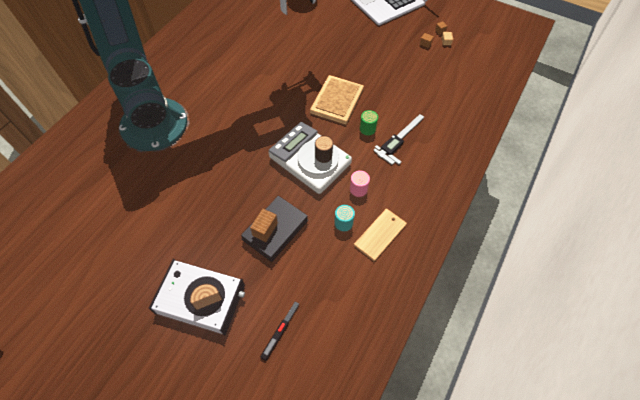

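View pics/side0.png

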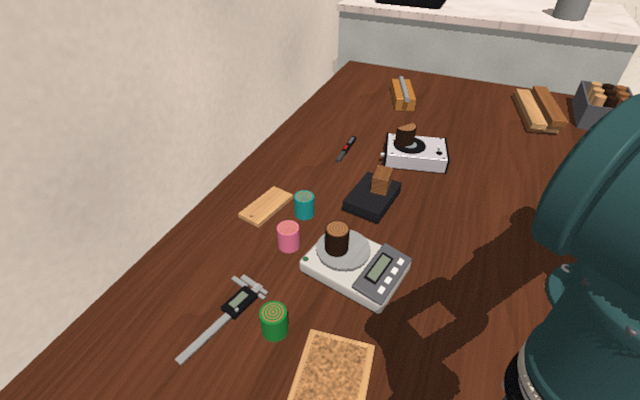

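View pics/wrist0.png

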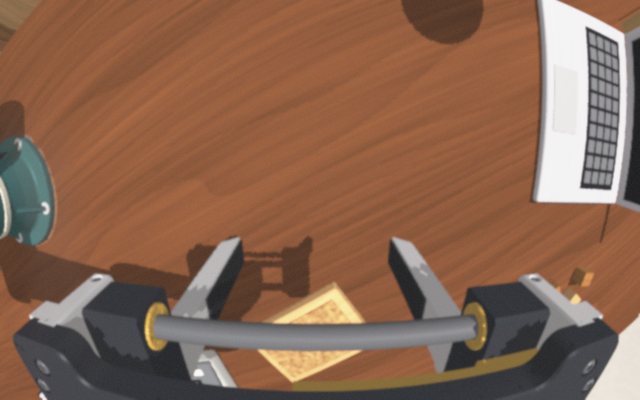

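The scene camera shows the balance at (312,157), the scanner at (200,296), the granite plate at (275,228) and the cork board at (337,99). There are four upright cylinders:
- Bark-coloured, at (323,149) on the pan.
- Green, at (369,122) on the bench.
- Pink, at (360,183) on the bench.
- Turquoise, at (344,218) on the bench.

The bark one on the pan fits the description. I'll confirm it with enlarged crops.

```bash
python3 - <<'E'
import cv2
a=cv2.imread("pics/scene0.png")
for n,x,y,w,h,s in(("cA",145,190,175,150,4),("cB",260,65,125,130,4.6)):
    im=cv2.resize(a[y:y+h,x:x+w],None,fx=s,fy=s,interpolation=cv2.INTER_CUBIC)
    for g in range(0,w,25): cv2.putText(im,str(x+g),(int(g*s),10),0,.4,(255,255,255));cv2.line(im,(int(g*s),0),(int(g*s),im.shape[0]),(255,255,0),1)
    for g in range(0,h,25): cv2.putText(im,str(y+g),(0,int(g*s)+10),0,.4,(255,255,255));cv2.line(im,(0,int(g*s)),(im.shape[1],int(g*s)),(255,255,0),1)
    cv2.imwrite(f"pics/{n}.png",im)
E
```

```text
(no output)
```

View pics/cA.png

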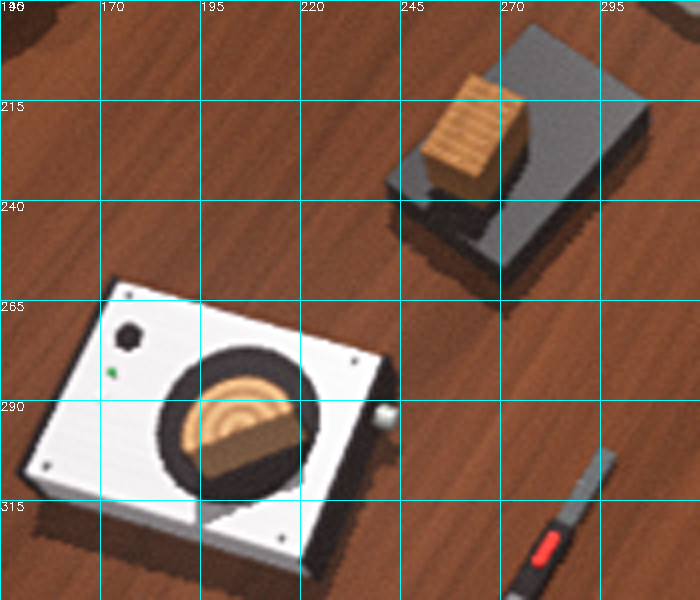

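View pics/cB.png

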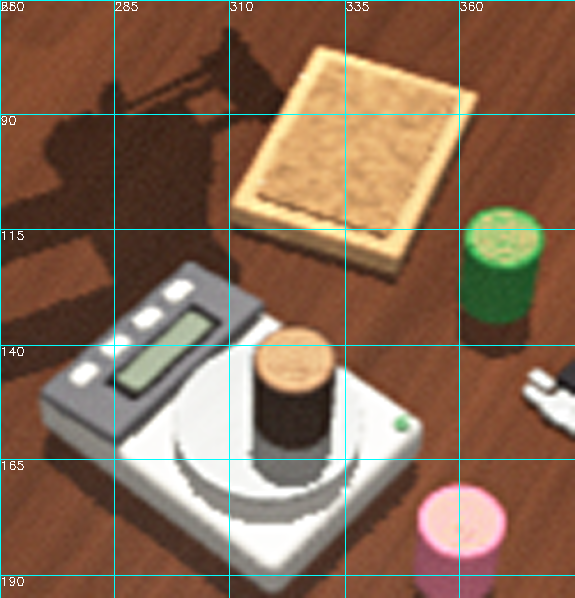

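The crops confirm the target: it is the bark cylinder with ringed ends on the balance, with its top centre at about (324,143). Green and pink are clearly different. Next I'll turn the pixels into positions.

```bash
cat > h.py <<'E'
import numpy as np,cv2
from bench import robot
def ray(n,p,c=None):
    c=c or robot.get_calibration(n);f=200/np.tan(np.radians(c['vfov'])/2)
    d=np.array([p[0]-c['cx'],p[1]-c['cy']]);r=np.hypot(*d)
    if n=='wrist':
        t=r/f;v=np.array([*(d/r*np.sin(t)),np.cos(t)])
    else: v=np.array([*(d/f),1.])
    T=np.array(c['T']);return T[:3,3],T[:3,:3]@v
def at(n,p,z,c=None):
    o,v=ray(n,p,c);return (o+v*(z-o[2])/v[2])[:2]
def proj(n,P,c=None):
    c=c or robot.get_calibration(n);f=200/np.tan(np.radians(c['vfov'])/2)
    T=np.array(c['T']);q=(np.atleast_2d(P)-T[:3,3])@T[:3,:3]
    rho=np.hypot(q[:,0],q[:,1]);k=np.arctan2(rho,q[:,2])/rho if n=='wrist' else 1/q[:,2]
    return np.c_[c['cx']+f*q[:,0]*k,c['cy']+f*q[:,1]*k]
E
python3 - <<'E'
from h import *
np.set_printoptions(precision=4,suppress=True)
def rect(name,ps,z):
    q=np.array([at('scene',p,z) for p in ps]);e=np.roll(q,-1,0)-q
    print(name,q.mean(0),'len',np.linalg.norm(e,axis=1),'ang',np.degrees(np.arctan2(e[:,1],e[:,0])))
A=lambda *l:[(145+x/4,190+y/4) for x,y in l]
B=lambda *l:[(260+x/4.6,65+y/4.6) for x,y in l]
rect('block',A((475,75),(527,98),(478,178),(422,150)),.09)
rect('plate',A((532,24),(650,104),(502,268),(387,182)),.04)
rect('scanner',A((113,280),(385,357),(308,575),(23,473)),.053)
rect('cork',B((322,46),(478,95),(397,265),(232,207)),.024)
rect('balance',B((190,262),(422,425),(272,580),(40,400)),.05)
rect('half flat',A((190,455),(297,410)),.109)
print('half crown-ish',at('scene',A((240,376))[0],.109))
w=at('scene',A((238.5,426))[0],.055);print('window',w)
print('round',at('scene',B((294,359))[0],.12))
p=at('scene',B((267,420))[0],.06);print('pan',p)
t=np.linspace(0,2*np.pi,73)
for c,r,z,o,s in((w,.05,.055,(145,190),4),(p,.06,.06,(260,65),4.6)):
    q=(proj('scene',np.c_[c[0]+r*np.cos(t),c[1]+r*np.sin(t),0*t+z])-o)*s
    print('ell',q.min(0),q.max(0))
E
```

```text
block [ 0.5289 -0.147 ] len [0.0386 0.064  0.0418 0.0626] ang [   3.8677  -86.4232 -178.2125   90.7212]
plate [ 0.5428 -0.1244] len [0.104  0.1523 0.1001 0.1515] ang [ -7.2685 -98.2862 172.2569  83.1891]
scanner [ 0.4839 -0.3823] len [0.1836 0.1371 0.1867 0.1283] ang [  13.7505  -74.245  -168.9523  104.6066]
cork [0.4647 0.3739] len [0.1213 0.1692 0.1236 0.1666] ang [   6.7486  -82.0943 -174.4141   97.1312]
balance [0.5108 0.1173] len [0.1989 0.149  0.1986 0.1466] ang [-11.519  -99.7916 167.7762  80.342 ]
half flat [ 0.5298 -0.3871] len [0.0638 0.0638] ang [  54.3883 -125.6117]
half crown-ish [ 0.5075 -0.3611]
window [ 0.5045 -0.3772]
round [0.55   0.1284]
pan [0.5374 0.1183]
ell [154.9266 347.4368] [321.5358 508.2714]
ell [171.3222 343.5279] [362.5716 500.1145]
```

Emit:
carry_out --increments '[[0,[-20,-8,0],0],[0,[-40,-17,0],0],[0,[-40,-17,0],0],[0,[-40,-17,0],0],[0,[-40,-18,0],0],[0,[-40,-18,0],0],[0,[-40,-18,0],0],[0,[-40,-18,0],0]]'

```text
time: 0.95
tool_pos: [0.4569, 0.238, 0.2192]
ee_rot: [-3.142, -0.0, 2.676]
wrist_force: [-0.1, -0.2, 1.1]
width: 0.0939
finger_force: 0.0
```

Emit:
carry_out --increments '[[0,[-36,-15,0],0],[0,[-28,-12,0],0],[0,[-10,-4,0],0],[0,[0,0,0],0],[0,[0,0,0],0]]'

```text
time: 1.45
tool_pos: [0.5078, 0.1795, 0.2193]
ee_rot: [3.141, -0.001, 2.676]
wrist_force: [-0.3, 0.4, -0.3]
width: 0.0941
finger_force: 0.0
```

```bash
cat >> h.py <<'E'
np.set_printoptions(precision=4,suppress=True)
def shot(name):
    c=robot.get_calibration('wrist');im=robot.snapshot('wrist');cv2.imwrite(f'pics/{name}.png',im);np.save(f'pics/{name}.npy',c,allow_pickle=True);return c,im
def cal(name): return np.load(f'pics/{name}.npy',allow_pickle=True).item()
def go(p,yawdeg=None):
    o=robot.get_obs();y=o['ee_rot'][2];d=np.array(p)-o['tool_pos'];c,s=np.cos(y),np.sin(y)
    tw=0 if yawdeg is None else -((np.degrees(np.radians(yawdeg)-y)+90)%180-90)
    print('t %.2f'%o['time'],'tcp',np.round(o['tool_pos'],4),'yaw %.1f'%np.degrees(y),'rpy',np.round(o['ee_rot'],3),'-> tool mm',np.round(1000*np.array([d@[c,s,0],d@[s,-c,0],-d[2]]),1),'twist %.1f'%tw)
E
python3 -c "
from h import *
go([.55,.128,.09]); shot('w1')"
```

```text
t 1.45 tcp [0.5078 0.1795 0.2193] yaw 153.3 rpy [ 3.141 -0.001  2.676] -> tool mm [-60.9 -27.1 129.3] twist 0.0
```

View pics/w1.png

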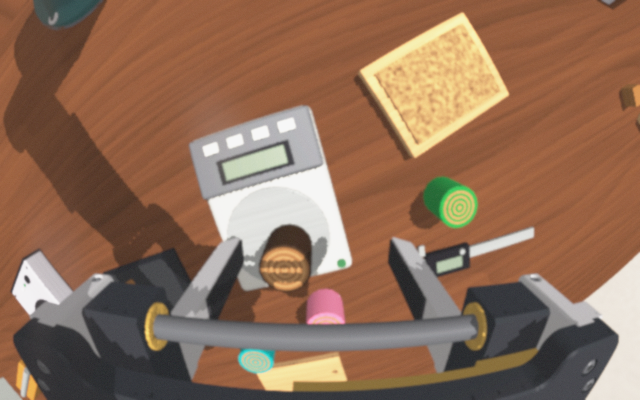

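The wrist view shows the round piece's top centre at about (287,269). The pan spans columns 228 to 328 with its top edge at row ~187. The cork board's corners are (461,13), (508,92), (415,158) and (359,75).

```bash
python3 - <<'E'
from h import *
c=cal('w1')
print('round',at('wrist',(286.5,268.5),.12,c))
print('cork',[at('wrist',p,.024,c) for p in((461,13),(508,92),(415,155),(359,73))],np.mean([at('wrist',p,.024,c) for p in((461,13),(508,92),(415,155),(359,73))],0))
t=np.linspace(0,2*np.pi,73)
for q in((.5374,.1183),(.5426,.1108)):
    e=proj('wrist',np.c_[q[0]+.06*np.cos(t),q[1]+.06*np.sin(t),0*t+.06],c);print('pan ell',e.min(0),e.max(0))
im=cv2.imread('pics/w1.png')
e=proj('wrist',np.c_[.5374+.06*np.cos(t),.1183+.06*np.sin(t),0*t+.06],c)
e2=proj('wrist',np.c_[.55+.026*np.cos(t),.1284+.026*np.sin(t),0*t+.12],c)
for k in(e,e2): cv2.polylines(im,[np.round(k*8).astype(int)],True,(0,0,255),1,cv2.LINE_AA,3)
cv2.imwrite('pics/w1b.png',cv2.resize(im[90:310,180:400],None,fx=2.7,fy=2.7,interpolation=2))
E
```

```text
round [0.5457 0.1285]
cork [array([0.3836, 0.4439]), array([0.5007, 0.4634]), array([0.5235, 0.3049]), array([0.4072, 0.2846])] [0.4538 0.3742]
pan ell [228.8481 190.2579] [332.5493 286.8133]
pan ell [225.9518 197.4275] [328.5807 292.2605]
```

View pics/w1b.png

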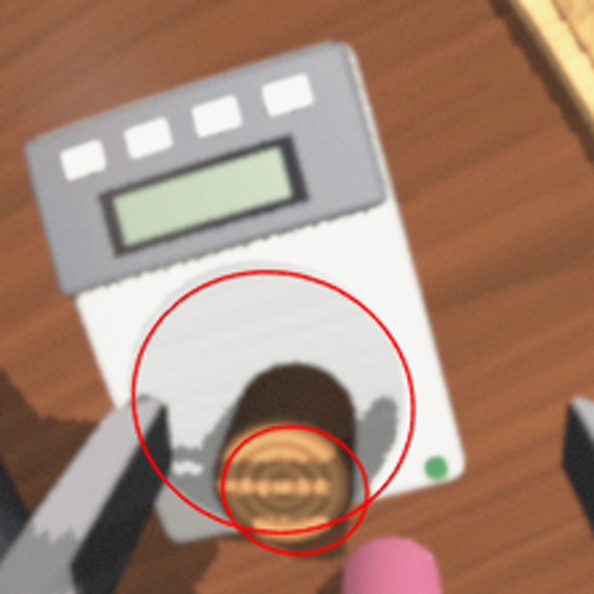

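The overlay agrees within about 4 mm. I'm using round (0.5475, 0.1285), pan (0.536, 0.118) and cork (0.459, 0.374).

Emit:
carry_out --increments '[[0,[-29,-14,0],0],[0,[-29,-14,0],0],[0,[0,0,25],0],[0,[0,0,35],0],[0,[0,0,35],0],[0,[0,0,25],0],[0,[0,0,12],0],[0,[0,0,0],0]]'

```text
time: 2.3
tool_pos: [0.5459, 0.1286, 0.0857]
ee_rot: [-3.14, -0.003, 2.678]
wrist_force: [-0.8, -0.2, 0.8]
width: 0.094
finger_force: 0.0
```

Emit:
carry_out --increments '[[255,[0,0,0],0],[255,[0,0,0],0],[255,[0,0,0],0],[255,[0,0,0],0],[255,[0,0,0],0],[255,[0,0,0],0],[255,[0,0,0],0],[255,[0,0,0],0]]'

```text
time: 3.1
tool_pos: [0.5478, 0.1274, 0.0878]
ee_rot: [-3.142, 0.0, 2.676]
wrist_force: [1.0, -0.4, 2.3]
width: 0.0515
finger_force: 30.0
```

Emit:
carry_out --increments '[[255,[0,0,-10],0],[255,[0,0,-25],0],[255,[0,0,-30],0],[255,[0,0,-15],0],[255,[10,10,0],0],[255,[25,24,0],0],[255,[28,26,0],0],[255,[28,26,0],0]]'

```text
time: 3.9
tool_pos: [0.5032, 0.2469, 0.1654]
ee_rot: [-3.14, -0.003, 2.675]
wrist_force: [-0.2, -0.2, -0.6]
width: 0.0517
finger_force: 30.0
```

Emit:
carry_out --increments '[[255,[28,26,0],0],[255,[28,26,0],0],[255,[25,24,0],0],[255,[14,14,0],0],[255,[4,4,0],0],[255,[0,0,0],0],[255,[0,0,0],0],[255,[0,0,0],0]]'

```text
time: 4.7
tool_pos: [0.4591, 0.3727, 0.1672]
ee_rot: [-3.141, -0.0, 2.674]
wrist_force: [0.9, 0.4, -0.3]
width: 0.0518
finger_force: 30.0
```

```bash
python3 -c "
from h import *
go([.459,.374,.052]);shot('w2')
cv2.imwrite('pics/s2.png',cv2.resize(robot.snapshot('side')[200:400,180:480],None,fx=2,fy=2))"
```

```text
t 4.70 tcp [0.4591 0.3727 0.1672] yaw 153.2 rpy [-3.141 -0.     2.674] -> tool mm [  0.7   1.1 115.2] twist 0.0
```

View pics/w2.png

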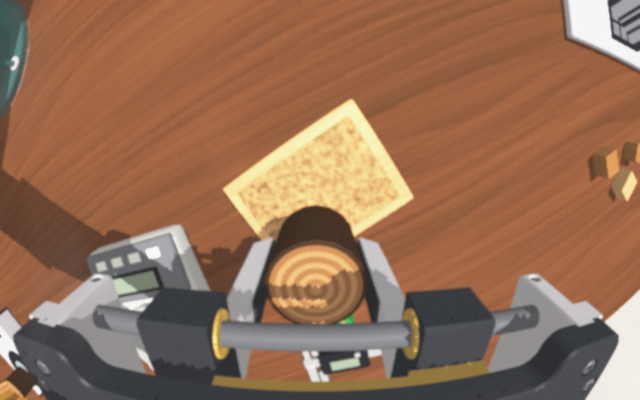

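The piece is held upright over the cork. Board corners are visible at (351,100), (413,197) and (224,190). Lowering.

Emit:
carry_out --increments '[[255,[0,0,15],0],[255,[0,0,30],0],[255,[0,0,30],0],[255,[0,0,20],0],[255,[0,0,10],0],[255,[0,0,4],0],[255,[0,0,2],0],[255,[0,0,0],0]]'

```text
time: 5.6
tool_pos: [0.4594, 0.3741, 0.0575]
ee_rot: [3.14, 0.001, 2.676]
wrist_force: [0.2, -0.2, -1.1]
width: 0.0518
finger_force: 30.0
```

Emit:
carry_out --increments '[[255,[0,0,0],0],[255,[0,0,1],0],[255,[0,0,1],0],[255,[0,0,1],0],[255,[0,0,0],0]]'

```text
time: 6.1
tool_pos: [0.4587, 0.3737, 0.0534]
ee_rot: [-3.141, -0.0, 2.676]
wrist_force: [-0.1, -1.3, -0.7]
width: 0.052
finger_force: 30.0
```

Emit:
carry_out --increments '[[255,[0,0,0.5],0],[255,[0,0,0.5],0],[255,[0,0,0.5],0],[255,[0,0,0],0]]'

```text
time: 6.5
tool_pos: [0.4588, 0.3738, 0.0519]
ee_rot: [3.142, -0.0, 2.676]
wrist_force: [-0.3, 0.4, -1.0]
width: 0.0518
finger_force: 30.0
```

Emit:
carry_out --increments '[[255,[0,0,0.5],0],[255,[0,0,0.5],0],[255,[0,0,0],0],[255,[0,0,0],0]]'

```text
time: 6.9
tool_pos: [0.4588, 0.3738, 0.0519]
ee_rot: [3.141, 0.0, 2.676]
wrist_force: [-2.3, -0.8, 4.6]
width: 0.0514
finger_force: 30.0
```

Contact. Releasing and retreating.

Emit:
carry_out --increments '[[150,[0,0,0],0],[60,[0,0,0],0],[0,[0,0,0],0],[0,[0,0,0],0],[0,[0,0,0],0],[0,[0,0,-20],0],[0,[0,0,-45],0],[0,[0,0,-45],0]]'

```text
time: 7.7
tool_pos: [0.458, 0.3733, 0.1606]
ee_rot: [-3.139, -0.002, 2.676]
wrist_force: [0.7, 0.5, 0.3]
width: 0.0939
finger_force: 0.0
```

```bash
python3 -c "
from h import *
go([.515,-.06,.22],92)"
```

```text
t 7.70 tcp [0.458  0.3733 0.1606] yaw 153.3 rpy [-3.139 -0.002  2.676] -> tool mm [-245.6 -361.5  -59.4] twist 61.3
```

Emit:
carry_out --increments '[[0,[-8,-12,-20],0],[0,[-22,-32,-30],0],[0,[-27,-39,-9],0],[0,[-27,-40,0],0],[0,[-27,-40,0],0],[0,[-27,-40,0],0],[0,[-27,-40,0],0],[0,[-27,-40,0],0]]'

```text
time: 8.5
tool_pos: [0.5032, 0.0328, 0.22]
ee_rot: [3.141, 0.001, 2.676]
wrist_force: [1.2, -0.4, -0.2]
width: 0.0939
finger_force: 0.0
```

Emit:
carry_out --increments '[[0,[-27,-40,0],0],[0,[-20,-28,0],4],[0,[-6,-10,0],8],[0,[0,0,0],8.5],[0,[0,0,0],8.5],[0,[0,0,0],8.5],[0,[0,0,0],8.5],[0,[0,0,0],8.5]]'

```text
time: 9.3
tool_pos: [0.5147, -0.0589, 0.2198]
ee_rot: [3.142, -0.0, 1.718]
wrist_force: [-0.4, -0.2, 0.0]
width: 0.0939
finger_force: 0.0
```

Emit:
carry_out --increments '[[0,[0,0,0],6.8],[0,[0,0,0],0],[0,[0,0,0],0]]'

```text
time: 9.6
tool_pos: [0.5147, -0.0588, 0.2199]
ee_rot: [-3.142, -0.0, 1.608]
wrist_force: [0.3, 0.3, -0.2]
width: 0.0939
finger_force: 0.0
```

```bash
python3 -c "
from h import *
go([.529,-.147,.07],92);shot('w3')"
```

```text
t 9.60 tcp [ 0.5147 -0.0588  0.2199] yaw 92.2 rpy [-3.142 -0.     1.608] -> tool mm [-88.7  11.  149.9] twist 0.2
```

View pics/w3.png

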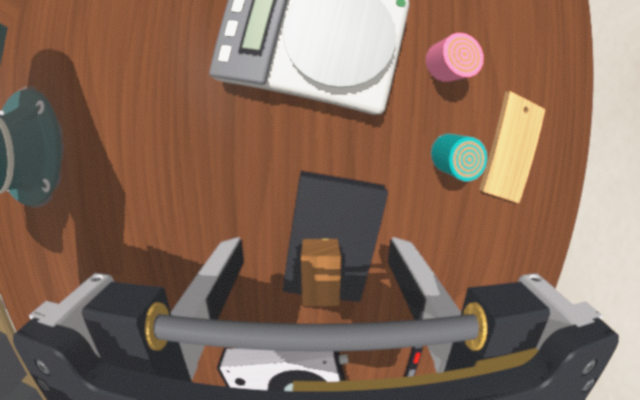

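The view shows the block's top face at about (301–341, 252–305), aligned with the jaws. The plate's corners are about (301,172), (386,186), (361,300) and (285,296). The pan is clear, spanning columns 285–397 with its bottom at row ~90.

```bash
python3 - <<'E'
from h import *
c=cal('w3')
q=np.array([at('wrist',p,.09,c) for p in((301.5,252),(341,252),(340.5,304),(302.5,305))]);print('block',q.mean(0),q)
q=np.array([at('wrist',p,.04,c) for p in((301,172),(386,186),(361,300),(285,296))]);print('plate',q.mean(0),q)
# pan: fit visible bright round edge
im=cv2.imread('pics/w3.png');g=cv2.cvtColor(im,6)
t=np.linspace(0,2*np.pi,73)
from scipy.optimize import minimize
gb=cv2.magnitude(cv2.Sobel(g,5,1,0),cv2.Sobel(g,5,0,1));gb=cv2.GaussianBlur(gb,(0,0),1)
def sc(x):
    e=proj('wrist',np.c_[x[0]+.06*np.cos(t),x[1]+.06*np.sin(t),0*t+.06],c);e=e[(e[:,1]>2)]
    return cv2.remap(gb,e[:,:1].astype('f'),e[:,1:].astype('f'),1).mean()
G=[(sc((a,b)),a,b) for a in np.arange(.522,.552,.001) for b in np.arange(.104,.132,.001)]
print('pan',sorted(G)[-6:])
go([.535,.118,.22])
E
```

```text
block [ 0.5238 -0.1463] [[ 0.5014 -0.1139]
 [ 0.5428 -0.1123]
 [ 0.5471 -0.1782]
 [ 0.5039 -0.1811]]
plate [ 0.5379 -0.1242] [[ 0.4967 -0.0385]
 [ 0.5954 -0.0504]
 [ 0.5801 -0.2054]
 [ 0.4794 -0.2024]]
pan [(np.float32(107.863144), np.float64(0.53), np.float64(0.11800000000000001)), (np.float32(108.14225), np.float64(0.532), np.float64(0.11900000000000001)), (np.float32(108.764), np.float64(0.531), np.float64(0.117)), (np.float32(109.67552), np.float64(0.531), np.float64(0.11900000000000001)), (np.float32(113.02131), np.float64(0.532), np.float64(0.11800000000000001)), (np.float32(116.09789), np.float64(0.531), np.float64(0.11800000000000001))]
t 9.65 tcp [ 0.5147 -0.0588  0.2199] yaw 92.1 rpy [-3.142 -0.     1.608] -> tool mm [175.9  26.9  -0.1] twist 0.0
```

Emit:
carry_out --increments '[[0,[-18,2,0],0],[0,[-35,3,0],0],[0,[-27,3,0],0],[0,[-8,0.5,10],0],[0,[0,0,35],0],[0,[0,0,45],0],[0,[0,0,40],0],[0,[0,0,20],0]]'

```text
time: 10.45
tool_pos: [0.5232, -0.1444, 0.0647]
ee_rot: [-3.134, -0.004, 1.607]
wrist_force: [-1.1, 1.1, -0.7]
width: 0.094
finger_force: 0.0
```

Emit:
carry_out --increments '[[0,[0,0,8],0],[100,[0,0,0],0],[255,[0,0,0],0],[255,[0,0,0],0],[255,[0,0,0],0],[255,[0,0,0],0],[255,[0,0,0],0],[255,[0,0,0],0]]'

```text
time: 11.25
tool_pos: [0.5262, -0.1465, 0.0622]
ee_rot: [-3.141, 0.0, 1.606]
wrist_force: [1.0, 0.1, 3.7]
width: 0.042
finger_force: 29.9
```

```bash
python3 - <<'E'
from h import *
print('w2 round via wrist',at('wrist',(316,282),.199,cal('w2')),'tcp .4591 .3727')
c,im=shot('w4');o=robot.get_obs();print(np.round(o['tool_pos'],4),o['width'],o['finger_force'],o['wrist_force'])
print('expected block top corners px',proj('wrist',np.array([[o['tool_pos'][0]+a,o['tool_pos'][1]+b,.09] for a in(-.021,.021) for b in(-.032,.032)]),c))
cv2.imwrite('pics/w4c.png',cv2.resize(im[180:400,210:430],None,fx=2.7,fy=2.7))
E
```

```text
w2 round via wrist [0.4547 0.3744] tcp .4591 .3727
[ 0.5262 -0.1465  0.0622] 0.04208749514580597 30.000232458114624 [-0.6358 -0.15    2.0902]
expected block top corners px [[277.2266 330.6686]
 [275.0227 224.207 ]
 [351.8165 332.824 ]
 [363.4551 227.236 ]]
```

View pics/w4c.png

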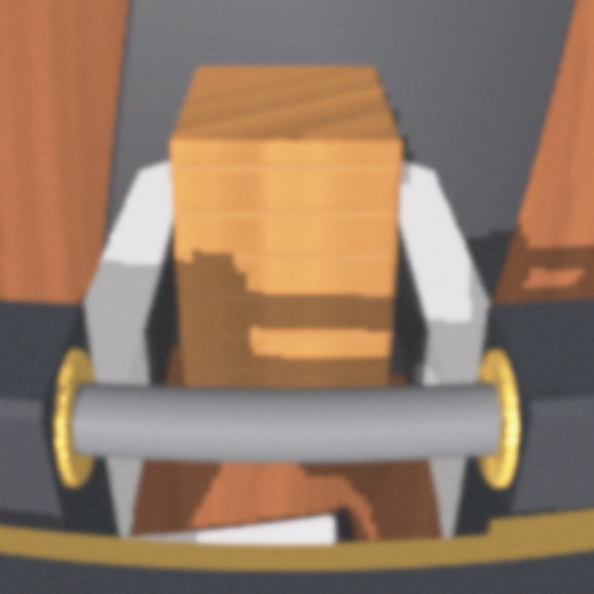

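The block is gripped squarely (opening 42 mm), centred within about 2 mm. Next is the balance.

Emit:
carry_out --increments '[[255,[0,0,-8],0],[255,[0,0,-25],0],[255,[0,0,-40],0],[255,[0,0,-30],0],[255,[10,1,-11],0],[255,[28,2,-4],0],[255,[36,2,0],0],[255,[38,3,0],0]]'

```text
time: 12.1
tool_pos: [0.5297, -0.0328, 0.179]
ee_rot: [-3.14, -0.001, 1.605]
wrist_force: [2.0, -0.4, -1.3]
width: 0.0421
finger_force: 30.0
```

Emit:
carry_out --increments '[[255,[38,3,0],0],[255,[38,2,0],0],[255,[36,2,0],0],[255,[28,2,0],0],[255,[10,0.5,0],0],[255,[3,0,0],0],[255,[0,0,0],0],[255,[0,0,0],0]]'

```text
time: 12.9
tool_pos: [0.5345, 0.1178, 0.1798]
ee_rot: [-3.141, 0.001, 1.604]
wrist_force: [0.4, 0.3, -0.9]
width: 0.0416
finger_force: 30.0
```

Emit:
carry_out --increments '[[255,[0,0,15],0],[255,[0,0,30],0],[255,[0,0,28],0],[255,[0,0,14],0],[255,[0,0,5],0],[255,[0,0,2],0],[255,[0,0,0],0],[255,[0,0,0],0]]'

```text
time: 13.7
tool_pos: [0.5355, 0.1191, 0.0876]
ee_rot: [3.139, -0.0, 1.606]
wrist_force: [0.6, -0.0, -1.7]
width: 0.0418
finger_force: 30.0
```

Emit:
carry_out --increments '[[255,[0,0,1],0],[255,[0,0,1],0],[255,[0,0,1],0],[255,[0,0,0.5],0],[255,[0,0,0],0]]'

```text
time: 14.2
tool_pos: [0.5344, 0.119, 0.0823]
ee_rot: [-3.141, -0.0, 1.606]
wrist_force: [0.1, 0.6, 0.7]
width: 0.042
finger_force: 30.0
```

Emit:
carry_out --increments '[[255,[0,0,0.4],0],[255,[0,0,0.3],0],[255,[0,0,0],0]]'

```text
time: 14.5
tool_pos: [0.5345, 0.119, 0.0822]
ee_rot: [3.141, -0.0, 1.606]
wrist_force: [-1.6, -1.4, 1.7]
width: 0.0418
finger_force: 30.0
```

Emit:
carry_out --increments '[[150,[0,0,0],0],[60,[0,0,0],0],[0,[0,0,0],0],[0,[0,0,0],0],[0,[0,0,0],0],[0,[0,0,-15],0],[0,[0,0,-45],0],[0,[0,0,-45],0]]'

```text
time: 15.3
tool_pos: [0.5337, 0.1189, 0.1878]
ee_rot: [-3.139, 0.0, 1.606]
wrist_force: [1.4, -0.3, -0.3]
width: 0.0931
finger_force: 0.0
```

Emit:
carry_out --increments '[[0,[0,0,-25],0],[0,[0,0,-8],0],[0,[0,0,0],0],[0,[0,0,0],0]]'

```text
time: 15.7
tool_pos: [0.5337, 0.1189, 0.2181]
ee_rot: [-3.139, 0.0, 1.606]
wrist_force: [0.6, -0.3, -0.0]
width: 0.094
finger_force: 0.0
```

```bash
python3 - <<'E'
from h import *
go([.53,-.29,.22],54.4)
c,im=shot('w5');t=np.linspace(0,2*np.pi,73)
e=proj('wrist',np.c_[.5345+.06*np.cos(t),.118+.06*np.sin(t),0*t+.06],c)
cv2.polylines(im,[np.round(e*8).astype(int)],True,(0,0,255),1,cv2.LINE_AA,3)
a=cv2.resize(im[120:360,200:430],None,fx=1.7,fy=1.7,interpolation=2)
s=robot.snapshot('side');b=cv2.resize(s[180:320,280:420],None,fx=2.8,fy=2.8,interpolation=2)
h=max(a.shape[0],b.shape[0]);out=np.zeros((h,a.shape[1]+b.shape[1],3),'u1');out[:a.shape[0],:a.shape[1]]=a;out[:b.shape[0],a.shape[1]:]=b
cv2.imwrite('pics/w5c.png',out)
E
```

```text
t 15.70 tcp [0.5337 0.1189 0.2181] yaw 92.0 rpy [-3.139  0.     1.606] -> tool mm [-408.5  -18.1   -1.9] twist 37.6
```

View pics/w5c.png

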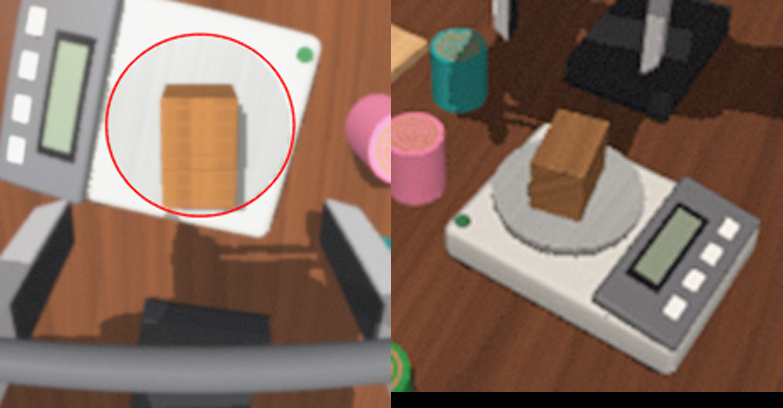

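The block stands upright on the pan and looks near the middle. In the side crop its top-face corners are (560,111), (609,120), (583,157) and (534,146), and the pan spans columns 491–643. I'll check the offset numerically.

```bash
python3 - <<'E'
from h import *
S=lambda x,y:(280+(x-391)/2.8,180+y/2.8)
q=np.array([at('side',S(*p),.11) for p in((560,111),(609,120),(583,157),(534,146))]);print('block',q.mean(0))
t=np.linspace(0,2*np.pi,73)
for c in((.5345,.118),(.537,.118)):
    e=proj('side',np.c_[c[0]+.06*np.cos(t),c[1]+.06*np.sin(t),0*t+.06]);e=(e-(280,180))*2.8+(391,0);print('pan',e.min(0),e.max(0))
c=cal('w5');W=lambda x,y:(200+x/1.7,120+y/1.7)
q=np.array([at('wrist',W(*p),.11,c) for p in((161,97),(237,97),(237,208),(162,208))]);print('wr block',q.mean(0),q)
E
```

```text
block [0.5349 0.1085]
pan [488.2797 133.6015] [641.5161 246.5169]
pan [485.3632 132.7556] [638.4548 245.4619]
wr block [0.5344 0.1163] [[0.513  0.1472]
 [0.5531 0.1487]
 [0.5569 0.0854]
 [0.5146 0.0838]]
```

```bash
python3 - <<'E'
from h import *
from scipy.optimize import minimize
for n in('side','scene'):
    im=robot.snapshot(n);cv2.imwrite(f'pics/{n}5.png',im)
    f=lambda x,y,yaw=2:proj(n,np.array([[x+a*np.cos(np.radians(yaw))-b*np.sin(np.radians(yaw)),y+a*np.sin(np.radians(yaw))+b*np.cos(np.radians(yaw)),z] for a in(-.021,.021) for b in(-.032,.032) for z in(.06,.11)]))
    ctr=f(.5345,.118).mean(0).astype(int);h=im[ctr[1]-35:ctr[1]+35,ctr[0]-35:ctr[0]+35].astype(int)
    m=((h[...,2]-h[...,0])>30).astype('u1')
    k,l,st,_=cv2.connectedComponentsWithStats(m);j=1+np.argmax(st[1:,4]);m=l==j;ys,xs=np.nonzero(m);print(n,'mask area',m.sum(),'bbox',xs.min()+ctr[0]-35,ys.min()+ctr[1]-35,xs.max()+1+ctr[0]-35,ys.max()+1+ctr[1]-35)
    M=np.zeros(im.shape[:2],'u1');M[ctr[1]-35:ctr[1]+35,ctr[0]-35:ctr[0]+35]=m
    def iou(x):
        P=np.zeros_like(M);cv2.fillConvexPoly(P,np.round(cv2.convexHull(f(*x).astype('f'))*16-8).astype(int),1,cv2.LINE_8,4);return (P&M).sum()/(P|M).sum()
    print('block',max((iou((x,y)),x,y) for x in np.arange(.52,.55,.001) for y in np.arange(.1,.132,.001)))
    # pan: steel disc outline via gradient
    g=cv2.cvtColor(im,6);gb=cv2.GaussianBlur(cv2.magnitude(cv2.Sobel(g,5,1,0),cv2.Sobel(g,5,0,1)),(0,0),.8);t=np.linspace(0,2*np.pi,90)
    def sc(x,y):
        e=proj(n,np.c_[x+.06*np.cos(t),y+.06*np.sin(t),0*t+.06]).astype('f');v=cv2.remap(np.minimum(gb,120),e[:,:1],e[:,1:],1);return v.mean()
    print('pan',sorted((sc(x,y),x,y) for x in np.arange(.52,.55,.001) for y in np.arange(.105,.132,.001))[-3:])
E
```

```text
side mask area 2208 bbox 307 203 377 259
block (np.float64(0.37693327441449404), np.float64(0.532), np.float64(0.11400000000000002))
pan [(np.float32(108.18409), np.float64(0.532), np.float64(0.11900000000000001)), (np.float32(108.50386), np.float64(0.532), np.float64(0.12100000000000001)), (np.float32(108.55644), np.float64(0.532), np.float64(0.12000000000000001))]
scene mask area 1868 bbox 282 115 352 167
block (np.float64(0.27044025157232704), np.float64(0.538), np.float64(0.12400000000000003))
pan [(np.float32(104.88536), np.float64(0.534), np.float64(0.12300000000000001)), (np.float32(104.938065), np.float64(0.535), np.float64(0.12400000000000001)), (np.float32(105.015396), np.float64(0.534), np.float64(0.12400000000000001))]
```

```bash
python3 - <<'E'
from h import *
t=np.linspace(0,2*np.pi,90);outs=[]
for n,pc,bc in(('side',(.532,.12),(.5345,.117)),('scene',(.5345,.1235),(.5345,.117))):
    im=cv2.imread(f'pics/{n}5.png');y=np.radians(2)
    B=lambda z:np.array([[bc[0]+a*np.cos(y)-b*np.sin(y),bc[1]+a*np.sin(y)+b*np.cos(y),z] for a,b in((-.021,-.032),(.021,-.032),(.021,.032),(-.021,.032))])
    ctr=proj(n,[[.5345,.118,.08]])[0].astype(int);s=7 if n=='scene' else 5;hw=28 if n=='scene' else 39
    o=ctr-hw;cr=cv2.resize(im[o[1]:o[1]+2*hw,o[0]:o[0]+2*hw],None,fx=s,fy=s,interpolation=2)
    for P,col in((np.c_[pc[0]+.06*np.cos(t),pc[1]+.06*np.sin(t),0*t+.06],(0,0,255)),(B(.06),(255,255,0)),(B(.11),(0,255,0))):
        e=(proj(n,P)-o+.5)*s;cv2.polylines(cr,[np.round(e*8).astype(int)],True,col,1,cv2.LINE_AA,3)
    outs.append(cr[:390,:392])
cv2.imwrite('pics/chk.png',np.hstack([o[:388] for o in outs]))
E
```

```text
(no output)
```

View pics/chk.png

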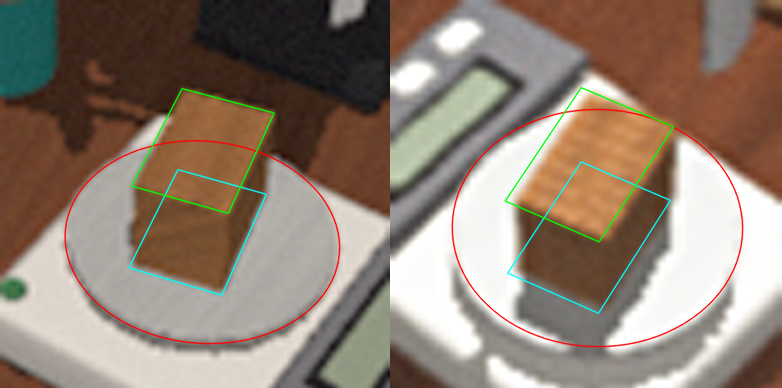

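The model outlines fit. The block is upright, within about 3 mm of the pan's centre. Next is the half-round piece.

Emit:
carry_out --increments '[[0,[-15,0,0],0],[0,[-35,1,0],0],[0,[-42,1,0],0],[0,[-42,1,0],0],[0,[-42,1,0],0],[0,[-42,1,0],0],[0,[-42,1,0],0],[0,[-42,1,0],0]]'

```text
time: 16.7
tool_pos: [0.5513, -0.1853, 0.2194]
ee_rot: [-3.141, 0.0, 1.605]
wrist_force: [0.6, -0.1, -0.3]
width: 0.0945
finger_force: 0.0
```

Emit:
carry_out --increments '[[0,[-42,1,0],0],[0,[-40,1,0],0],[0,[-30,1,0],4],[0,[-15,1,0],8],[0,[0,0,0],8.5],[0,[0,0,0],8.5],[0,[0,0,0],8.5],[0,[0,0,0],0]]'

```text
time: 17.5
tool_pos: [0.5587, -0.3104, 0.2191]
ee_rot: [-3.14, 0.0, 0.951]
wrist_force: [0.3, -0.1, -0.1]
width: 0.0944
finger_force: 0.0
```

```bash
python3 - <<'E'
from h import *
go([.513,-.377,.08],54.4);c,im=shot('w6')
cv2.imwrite('pics/w6c.png',cv2.resize(im[120:400,160:500],None,fx=2.1,fy=2.1,interpolation=2))
E
```

```text
t 17.50 tcp [ 0.5587 -0.3104  0.2191] yaw 54.5 rpy [-3.14   0.     0.951] -> tool mm [-80.7   1.5 139.1] twist 0.1
```

View pics/w6c.png

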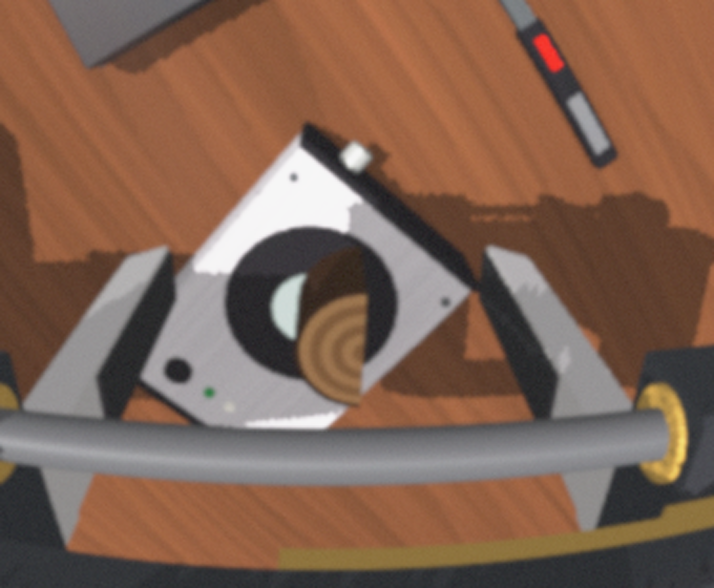

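The half-round's top has its flat edge running from (367,293) to (360,404) and its crown at (297,345) in crop coordinates. The bezel spans 226–397 by 227–378.

```bash
python3 - <<'E'
from h import *
c=cal('w6');W=lambda x,y:(160+x/2.1,120+y/2.1)
a,b,k=[at('wrist',W(*p),.109,c) for p in((367,293),(360,404),(297,345))];e=a-b
n=np.array([-e[1],e[0]])/np.hypot(*e);m=(a+b)/2;n*=np.sign(n@(k-m))
print('flat len',np.hypot(*e),'dir',np.degrees(np.arctan2(e[1],e[0])),'thick',n@(k-m),'centre',m+.017*n)
w=at('wrist',W(311.5,302.5),.055,c);print('window',w);t=np.linspace(0,2*np.pi,90)
q=(proj('wrist',np.c_[w[0]+.05*np.cos(t),w[1]+.05*np.sin(t),0*t+.055],c)-(160,120))*2.1;print(q.min(0),q.max(0))
go([*(m+.017*n+[.002,0]),.079],54.4)
E
```

```text
flat len 0.06448713888117913 dir 52.92593031218852 thick 0.0326004766419219 centre [ 0.5096 -0.3808]
window [ 0.5012 -0.3759]
[223.7349 219.561 ] [399.7594 375.9544]
t 17.55 tcp [ 0.5588 -0.3102  0.2192] yaw 54.6 rpy [-3.141  0.     0.954] -> tool mm [-84.9   2.3 140.2] twist 0.2
```

Emit:
carry_out --increments '[[0,[-25,1,0],0],[0,[-38,1,0],0],[0,[-20,0,8],0.5],[0,[0,0,25],0],[0,[0,0,40],0],[0,[0,0,38],0],[0,[0,0,22],0],[0,[0,0,8],0]]'

```text
time: 18.35
tool_pos: [0.5108, -0.3769, 0.0747]
ee_rot: [-3.135, -0.001, 0.945]
wrist_force: [-0.0, -0.6, 0.9]
width: 0.0939
finger_force: 0.0
```

Emit:
carry_out --increments '[[0,[0,0,0],0],[100,[0,0,0],0],[255,[0,0,0],0],[255,[0,0,0],0],[255,[0,0,0],0],[255,[0,0,0],0],[255,[0,0,0],0],[255,[0,0,0],0]]'

```text
time: 19.15
tool_pos: [0.5129, -0.3781, 0.0787]
ee_rot: [-3.142, -0.0, 0.943]
wrist_force: [-0.5, 1.2, -0.5]
width: 0.0411
finger_force: 0.0
```

```bash
python3 - <<'E'
from h import *
go([.540,-.1245,.18]);o=robot.get_obs();print(o['width'],o['finger_force'],o['wrist_force'],o['wrist_torque'])
E
```

```text
t 19.15 tcp [ 0.5129 -0.3781  0.0787] yaw 54.0 rpy [-3.142 -0.     0.943] -> tool mm [ 221.1 -127.1 -101.3] twist 0.0
0.041057627537032064 0.0 [-0.5328  1.176  -0.4717] [-0.0034  0.1164 -0.0181]
```

Still closing. I'll give it more time.

Emit:
carry_out --increments '[[255,[0,0,0],0],[255,[0,0,0],0],[255,[0,0,0],0],[255,[0,0,0],0]]'

```text
time: 19.55
tool_pos: [0.5129, -0.3781, 0.0787]
ee_rot: [-3.141, -0.0, 0.943]
wrist_force: [-0.5, 0.0, -0.2]
width: 0.0337
finger_force: 30.0
```

Emit:
carry_out --increments '[[255,[0,0,-8],0],[255,[0,0,-22],0],[255,[0,0,-32],0],[255,[0,0,-26],0],[255,[8,-5,-12],0],[255,[20,-12,0],0],[255,[30,-17,0],0],[255,[33,-19,0],0]]'

```text
time: 20.35
tool_pos: [0.5232, -0.2721, 0.1781]
ee_rot: [-3.141, -0.0, 0.941]
wrist_force: [0.6, -0.3, 0.5]
width: 0.034
finger_force: 30.0
```

Emit:
carry_out --increments '[[255,[34,-19,0],0],[255,[34,-19,0],0],[255,[30,-17,0],0],[255,[20,-12,0],0],[255,[9,-5,0],0],[255,[3,-2,0],0],[255,[0,0,0],0],[255,[0,0,0],0]]'

```text
time: 21.15
tool_pos: [0.5399, -0.1257, 0.1786]
ee_rot: [-3.142, 0.0, 0.941]
wrist_force: [0.2, 0.4, 0.2]
width: 0.0338
finger_force: 30.0
```

Emit:
carry_out --increments '[[255,[0,0,15],0],[255,[0,0,32],0],[255,[0,0,32],0],[255,[0,0,20],0],[255,[0,0,8],0],[255,[0,0,3],0],[255,[0,0,1],0],[255,[0,0,0],0]]'

```text
time: 21.95
tool_pos: [0.5409, -0.1252, 0.069]
ee_rot: [3.139, -0.001, 0.942]
wrist_force: [1.0, -0.8, -0.4]
width: 0.0337
finger_force: 30.0
```

Emit:
carry_out --increments '[[255,[0,0,1],0],[255,[0,0,0],0],[255,[0,0,0],0]]'

```text
time: 22.25
tool_pos: [0.5403, -0.1248, 0.0674]
ee_rot: [3.141, -0.0, 0.943]
wrist_force: [0.3, -1.1, -1.3]
width: 0.0337
finger_force: 30.0
```

Emit:
carry_out --increments '[[255,[0,0,1],0],[255,[0,0,1],0],[255,[0,0,1],0],[255,[0,0,0.5],0],[255,[0,0,0],0],[255,[0,0,0],0]]'

```text
time: 22.85
tool_pos: [0.5401, -0.1247, 0.0636]
ee_rot: [3.141, -0.0, 0.943]
wrist_force: [-0.6, 1.0, 2.5]
width: 0.034
finger_force: 30.0
```

Emit:
carry_out --increments '[[255,[0,0,0.4],0],[255,[0,0,0.3],0],[255,[0,0,0],0]]'

```text
time: 23.15
tool_pos: [0.5402, -0.1247, 0.0636]
ee_rot: [3.141, -0.0, 0.943]
wrist_force: [-1.7, 0.9, 5.1]
width: 0.0337
finger_force: 30.0
```

Emit:
carry_out --increments '[[150,[0,0,0],0],[60,[0,0,0],0],[0,[0,0,0],0],[0,[0,0,0],0],[0,[0,0,0],0],[0,[0,0,-15],0],[0,[0,0,-45],0],[0,[0,0,-45],0]]'

```text
time: 23.95
tool_pos: [0.5393, -0.1245, 0.1686]
ee_rot: [-3.139, 0.001, 0.943]
wrist_force: [1.1, -0.9, 0.6]
width: 0.091
finger_force: 0.0
```

Emit:
carry_out --increments '[[0,[5,-5,-35],0],[0,[15,-15,-15],0],[0,[28,-28,0],0],[0,[31,-31,0],0],[0,[31,-31,0],0],[0,[31,-31,0],0],[0,[31,-31,0],0],[0,[31,-31,0],0]]'

```text
time: 24.75
tool_pos: [0.4947, 0.1605, 0.2192]
ee_rot: [3.14, -0.002, 0.943]
wrist_force: [0.3, -0.1, -0.5]
width: 0.094
finger_force: 0.0
```

Emit:
carry_out --increments '[[0,[31,-31,0],0],[0,[31,-31,0],0],[0,[31,-31,0],0],[0,[30,-31,0],0],[0,[20,-21,0],0],[0,[9,-10,0],0],[0,[0,-1,0],0],[0,[0,0,0],0]]'

```text
time: 25.55
tool_pos: [0.4584, 0.3726, 0.2181]
ee_rot: [3.141, 0.0, 0.942]
wrist_force: [0.5, -0.1, 0.5]
width: 0.094
finger_force: 0.0
```

```bash
python3 - <<'E'
from h import *
go([.4588,.3738,.0525])
E
```

```text
t 25.55 tcp [0.4584 0.3726 0.2181] yaw 54.0 rpy [3.141 0.    0.942] -> tool mm [  1.2  -0.4 165.6] twist 0.0
```

Emit:
carry_out --increments '[[0,[1,0,20],0],[0,[0,0,40],0],[0,[0,0,45],0],[0,[0,0,35],0],[0,[0,0,18],0],[0,[0,0,7],0],[0,[0,0,0],0],[100,[0,0,0],0]]'

```text
time: 26.35
tool_pos: [0.4601, 0.3742, 0.0545]
ee_rot: [3.14, -0.003, 0.942]
wrist_force: [-0.6, -0.0, -0.0]
width: 0.0889
finger_force: 0.0
```

Emit:
carry_out --increments '[[255,[0,0,0],0],[255,[0,0,0],0],[255,[0,0,0],0],[255,[0,0,0],0],[255,[0,0,0],0],[255,[0,0,0],0],[255,[0,0,0],0],[255,[0,0,0],0]]'

```text
time: 27.15
tool_pos: [0.4587, 0.3745, 0.0529]
ee_rot: [-3.141, -0.0, 0.943]
wrist_force: [-0.9, 0.5, 1.6]
width: 0.0516
finger_force: 30.0
```

```bash
python3 - <<'E'
from h import *
o=robot.get_obs();print(o['width'],o['finger_force']);go([.502,-.3775,.0825])
E
```

```text
0.05157478740355022 30.0003120303154
t 27.15 tcp [0.4587 0.3745 0.0529] yaw 54.0 rpy [-3.141 -0.     0.943] -> tool mm [-583.1  476.8  -29.6] twist 0.0
```

Emit:
carry_out --increments '[[255,[0,0,-10],0],[255,[0,0,-30],0],[255,[0,0,-40],0],[255,[0,0,-40],0],[255,[-10,8,-20],0],[255,[-22,18,-7],0],[255,[-32,26,0],0],[255,[-32,26,0],0]]'

```text
time: 27.95
tool_pos: [0.4655, 0.2497, 0.2003]
ee_rot: [3.141, -0.001, 0.944]
wrist_force: [0.8, -0.5, -0.8]
width: 0.0515
finger_force: 30.0
```

Emit:
carry_out --increments '[[255,[-32,26,0],0],[255,[-32,26,0],0],[255,[-32,26,0],0],[255,[-32,26,0],0],[255,[-32,26,0],0],[255,[-32,26,0],0],[255,[-32,26,0],0],[255,[-32,26,0],0]]'

```text
time: 28.75
tool_pos: [0.483, -0.0804, 0.2]
ee_rot: [3.141, -0.0, 0.943]
wrist_force: [0.4, 0.2, -1.3]
width: 0.0516
finger_force: 30.0
```

Emit:
carry_out --increments '[[255,[-32,26,0],0],[255,[-32,26,0],0],[255,[-32,26,0],0],[255,[-32,26,0],0],[255,[-32,26,0],0],[255,[-32,26,0],0],[255,[-24,21,0],0],[255,[-11,10,0],0]]'

```text
time: 29.55
tool_pos: [0.5005, -0.3749, 0.1989]
ee_rot: [-3.141, 0.001, 0.94]
wrist_force: [-0.2, 0.4, -2.0]
width: 0.0511
finger_force: 30.0
```

Emit:
carry_out --increments '[[255,[-4,4,0],0],[255,[0,0,0],0],[255,[0,0,0],0],[255,[0,0,0],0]]'

```text
time: 29.95
tool_pos: [0.5025, -0.3763, 0.2]
ee_rot: [3.141, -0.0, 0.944]
wrist_force: [0.7, -0.2, -1.3]
width: 0.0519
finger_force: 30.0
```

```bash
python3 - <<'E'
from h import *
o=robot.get_obs();print(o['width'],o['finger_force']);go([.502,-.3775,.0839])
E
```

```text
0.05188173354930187 29.999809563159943
t 29.95 tcp [ 0.5025 -0.3763  0.2   ] yaw 54.1 rpy [ 3.141 -0.     0.944] -> tool mm [ -1.3   0.4 116.1] twist 0.0
```

Emit:
carry_out --increments '[[255,[-1,0,15],0],[255,[0,0,32],0],[255,[0,0,32],0],[255,[0,0,20],0],[255,[0,0,9],0],[255,[0,0,3],0],[255,[0,0,1],0],[255,[0,0,0],0]]'

```text
time: 30.75
tool_pos: [0.5022, -0.379, 0.089]
ee_rot: [3.139, 0.0, 0.943]
wrist_force: [-0.0, -0.4, -0.6]
width: 0.0517
finger_force: 30.0
```

Emit:
carry_out --increments '[[255,[0,0,1],0],[255,[0,0,1],0],[255,[0,0,0.5],0],[255,[0,0,0],0],[255,[0,0,0],0]]'

```text
time: 31.25
tool_pos: [0.5015, -0.3786, 0.0851]
ee_rot: [3.142, -0.0, 0.943]
wrist_force: [0.2, -0.5, -0.4]
width: 0.0515
finger_force: 30.0
```

Emit:
carry_out --increments '[[255,[0,0,0.5],0],[255,[0,0,0.5],0],[255,[0,0,0],0],[255,[0,0,0],0]]'

```text
time: 31.65
tool_pos: [0.5016, -0.3785, 0.084]
ee_rot: [-3.142, -0.0, 0.943]
wrist_force: [-0.1, 0.5, -1.6]
width: 0.0515
finger_force: 30.0
```

Emit:
carry_out --increments '[[255,[0,0,0.4],0],[255,[0,0,0.4],0],[255,[0,0,0],0],[255,[0,0,0],0]]'

```text
time: 32.05
tool_pos: [0.5016, -0.3786, 0.0839]
ee_rot: [3.141, -0.0, 0.943]
wrist_force: [-1.5, 1.8, 2.3]
width: 0.0515
finger_force: 30.0
```

Contact. Releasing, rising and backing away toward the camera side, then one final look.

Emit:
carry_out --increments '[[150,[0,0,0],0],[60,[0,0,0],0],[0,[0,0,0],0],[0,[0,0,0],0],[0,[0,0,0],0],[0,[0,0,-15],0],[0,[0,0,-45],0],[0,[0,0,-45],0]]'

```text
time: 32.85
tool_pos: [0.501, -0.378, 0.1891]
ee_rot: [-3.139, -0.0, 0.943]
wrist_force: [1.2, 0.6, 1.4]
width: 0.0937
finger_force: 0.0
```

Emit:
carry_out --increments '[[0,[0,0,-45],0],[0,[-20,20,-20],0],[0,[-30,30,0],0],[0,[-30,30,0],0],[0,[-20,20,0],0],[0,[0,0,0],0],[0,[0,0,0],0]]'

```text
time: 33.55
tool_pos: [0.5235, -0.5184, 0.2532]
ee_rot: [-3.141, -0.001, 0.942]
wrist_force: [0.1, 0.1, 0.2]
width: 0.0939
finger_force: 0.0
```

```bash
python3 - <<'E'
from h import *
t=np.linspace(0,2*np.pi,90);outs=[]
def box(c,yaw,hx,hy,z):
    y=np.radians(yaw);return np.array([[c[0]+a*np.cos(y)-b*np.sin(y),c[1]+a*np.sin(y)+b*np.cos(y),z] for a,b in((-hx,-hy),(hx,-hy),(hx,hy),(-hx,hy))])
circ=lambda c,r,z:np.c_[c[0]+r*np.cos(t),c[1]+r*np.sin(t),0*t+z]
jobs=[((.540,-.1245,.06),[(box((.540,-.1245),-7.5,.0525,.0775,.04),(0,0,255)),(box((.5402,-.1247),-36,.017,.034,.04),(255,255,0)),(box((.5402,-.1247),-36,.017,.034,.094),(0,255,0))],(32,24)),
((.502,-.378,.075),[(circ((.502,-.378),.05,.055),(0,0,255)),(circ((.5016,-.3785),.026,.055),(255,255,0)),(circ((.5016,-.3785),.026,.115),(0,255,0))],(24,22))]
rows=[]
for n in('scene','side'):
    im=robot.snapshot(n);cv2.imwrite(f'pics/{n}9.png',im);r=[]
    for ctr,ps,_ in jobs:
        hw=38 if n=='scene' else 30;o=proj(n,[ctr])[0].astype(int)-hw;s=290/(2*hw)
        cr=cv2.resize(im[o[1]:o[1]+2*hw,o[0]:o[0]+2*hw],(290,290),interpolation=2)
        for P,col in ps: cv2.polylines(cr,[np.round((proj(n,P)-o+.5)*s*8).astype(int)],True,col,1,cv2.LINE_AA,3)
        r.append(cr)
    x=cv2.resize(im[60:340,120:400] if n=='scene' else im[100:330,240:470],(215,290))if 0 else None
    rows.append(np.hstack(r))
cv2.imwrite('pics/fin.png',np.vstack(rows));go([.5,-.38,.2])
E
```

```text
t 33.65 tcp [ 0.5239 -0.5172  0.2545] yaw 54.1 rpy [ 3.141 -0.     0.944] -> tool mm [ 97.1 -99.9  54.5] twist 0.0
```

View pics/fin.png

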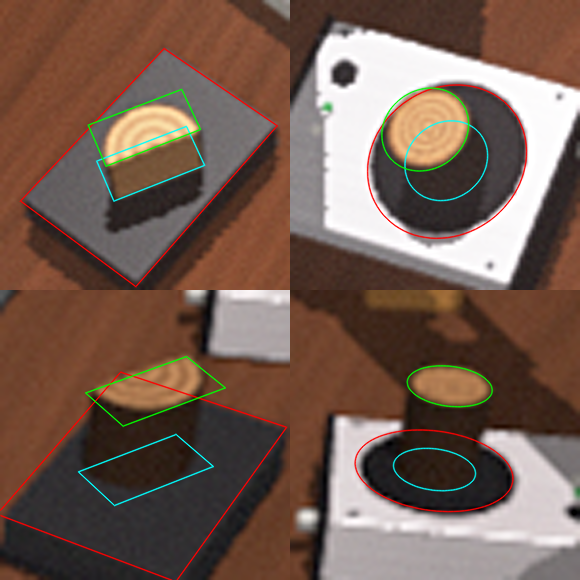

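The final views show both pieces upright, within a few millimetres of their modelled positions: the half-round on the granite plate and the round piece on the scanner bezel. Handing in.

```bash
python3 -c "
from bench import robot
print(robot.close_job())"
```

```text
the job is handed in; nothing more can be done
None
```

The job is handed in: the round piece is on the scanner, the half-round on the granite plate and the block on the balance, each upright and measured within about 3 mm of centre.

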